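# Start and tighten the pump drain plug with the socket key

### The arm

A 6-joint arm with a two-finger parallel gripper is mounted at the origin on the work surface. World frame = base frame: x ahead of the robot, y to its left, z up, the work surface at z = 0. Lengths are in m, angles in rad, forces in N, time in s.
With the tool pointing down it reaches from about 0.35 to 0.975 m from the base axis. Payload 4.9 kg.
Tool frame: the origin (TCP) lies midway between the tips of the shut fingers; the grasp point (between the pads) lies 19 mm behind it; z points along the fingers, y is the line along which they close (so a half turn about z gives the same grasp; the last joint's range is limited). The gripper opens to 85 mm and grips with 20 to 120 N. Pads are 22 mm wide; open, the fingers measure 114 mm over their backs; the gripper's body (76 mm by 85 mm) begins 54 mm behind the grasp point. The pads swing forward as they close: fully open they stand 13 mm farther back than shut.
Start: joints at [-1.369, 0.053, 1.613, -0, 1.476, -0.119], TCP at [0.197, -0.593, 0.231] pointing down, gripper open.
Joint ranges: [-3.01, 3.01], [-1.01, 2.22], [0.06, 2.58], [-1.02, 4.17], [0.09, 2.62], [-3.14, 3.14]. Speed limits (rad/s): [2.57, 2.57, 3.14, 3.14, 3.14, 3.14].

### API

Orientations are given as a unit quaternion [w, x, y, z].
In Python, from plant import manip gives the robot as it stands.
- The arm moves only by the tool carry_out, never from a script. Its argument "moves" is a list of rows, each a list of 7 numbers: the opening, from 0 (shut) to 1 (fully open), then the shift along the tool's x, y, z normalised to -1 to 1, where 1 is 0.4 m, then the turn, a rotation vector about the tool's x, y, z normalised to -1 to 1, where 1 is 0.5 rad. In form: [[grip, dx, dy, dz, rx, ry, rz], ...]. A call has 1 to 8 rows; each row is the pose to reach, as a shift and turn from the pose commanded when the call began, along the tool's axes at that moment; what a row does not reach only later rows make up. A row lasts 1/12 s, in which the tool goes at most 41.7 mm and 7.16 degrees, less where a joint would pass 70% of its speed; a pose out of reach is approached as far as the arm can. A call with a number of a shift or a turn outside -1 to 1 is refused whole. A call with a gripper value outside its range is refused whole. The fingers move at their own pace and stop on an object; the grip force is fixed at half the most. Time passes only in rows, so rows that repeat a pose let the fingers close. It gives the time, the measured TCP pose, the force and the opening at its end, in the units of the state.
- manip.state(): the state, without advancing time (a new reading comes with each control period).
- manip.grab_frame(name): name is "side" or "top"; returns the picture (400x640x3 uint8, red, green, blue); there is no depth.
- manip.camera_info(name): a dict with "intrinsics" (3x3 intrinsics, pixels), "distortion" ([k1, k2, p1, p2, k3] as OpenCV has them; the pictures are not rectified), "extrinsics" (4x4, takes a point from world to camera coordinates). Camera axes: x right, y down, z forward; pixel columns grow to the right and rows downward; lengths in m; the calibration is good to about 2 mm. A picture is of the moment at which its call begins. camera_info takes no time and is no camera call.
- manip.job_done(): hands the job in, once; it reports no verdict.
The state is a dict: "time": time; "joint_pos": joint angles; "joint_vel": joint speeds; "joint_efforts": joint torques, N m; "tool_pos": TCP position; "tool_rot": TCP orientation; "contact_force": force on the tool from outside, world axes, zero at the start; "ft_torque": the same for the moment, N m; "gripper_width": opening from 0.0 (shut) to 1.0 (fully open).
Only numpy, scipy, OpenCV 4.12 (cv2) and the standard library are available. Lean on these libraries where they do the work, as an engineer would, in place of code of your own. Each camera call takes 0.05 s, during which the arm holds its last target. There are 200 camera calls.

### The job

Take the socket key out of its round stand, set it squarely over the square head of the loose drain plug in the pump block until it has dropped fully onto the head (feel for the flats with light pressure, without leaning on the plug), and only then turn the plug clockwise until it comes up snug against its stop, without wrenching it. Then lift the key off and put it back upright in its stand; do not turn the plug with the fingers and do not disturb the things around.

Things in the scene. Friction and masses are not known exactly. Their poses are not given: they have to be found in the camera images.
- key_grip (a point): Centre of the socket key's handle, where it is gripped. The key stands upright in its stand: a black flat paddle handle 60 mm wide (along this point's x), 20 mm thick (along y), 42 mm tall, on a 16 mm round stem 46 mm long, above a dark steel square socket 32.5 mm outside and 26 mm tall. z points up along the stem. This point is 91 mm above the socket's mouth.
- key_mouth (a point): Centre of the socket's open lower end: a square hole 22.5 mm across its flats (flats facing the key's x and y axes) and 16 mm deep. In the stand it rests on the stand's floor. The key's axes.
- key: The whole socket key, origin at the centre of the socket's mouth.
- key_stand: Fixed round steel cup on a 90 mm square, 4 mm foot plate; origin at the centre of its underside, z up. Outside diameter 64 mm, inside 56 mm, rim 30 mm high, inner floor 6 mm above the origin. The key stands loosely in it, at any angle about the vertical. The stand and the pump block may change sides.
- pump_block: Fixed cast aluminium pump housing, 110 x 84 mm on a 150 x 110 mm foot plate, 50 mm high, with a 34 mm pipe stub towards its +x. Origin at the centre of its underside. A 56 mm round neck in the middle of its top rises to 56 mm and carries the plug.
- drain_plug: Axis of the brass drain plug: origin at the centre of the neck's rim, 56 mm above the table, z up along the axis. It leans with the plug but does not turn with it. The plug has a 48 mm round flange (top 9 mm above the origin) and a square head 20 mm across the flats up to 27 mm. It is loose and springy: pushed aside or pressed off-centre it leans (3 N m per rad).
- plug_top (a point): Centre of the plug head's top, 27 mm above drain_plug's origin; it does not turn. The head's uppermost 4 mm taper from 20 to 14 mm. How its flats stand about the axis is NOT measured (any angle): see or feel it. A socket that does not match them stops with its mouth 2 to 5 mm below this point; a matching one drops until its mouth is 16 mm below it.
- plug_turn (a joint): How far the plug has been turned clockwise (seen from above), rad: 0 at the start, 1.2 fully home, where it meets its seal and stiffens steeply (0.3 to 0.5 N m is snug, 1 N m is wrenching). Turning drags with 0.1 to 0.15 N m. The thread is fine: the head stays at its height. It will not turn anticlockwise from 0, and a light touch (below 10 N) does not turn it. The socket has about 0.1 rad of play each way on the head.
- tumbler: Bystander: clear plastic tumbler, 68 mm across, 100 mm high.
- rinse_bottle: Bystander: white bottle, 64 mm across, 170 mm high.
- spare_seal: Bystander: flat black rubber ring, 52 mm across, 8 mm high.
- mug: Bystander: white mug, 80 mm across, 85 mm high.
There are look-alikes about, which are no part of the job. Leave any orange or turquoise look-alike of the pump_block alone.

How it is judged:
By the outcome, as a careful person would: the job done as asked, in the order asked, and still so for the second after the job is handed in, with the robot touching nothing.
It also fails if it takes over 72 s, if anything falls off the work surface, if the arm or the gripper's body presses on something with over 40 N, if the wrist force passes 120 N, or if a joint passes its speed limit or range.

## Working session

There is one attempt and no reset: what is moved stays moved. The work goes in short steps, Python scripts to look and compute and a tool call to move; the robot and the scene stay as the last step left them, time stands still between calls to the robot, and variables do not carry over. Pictures are saved under pics/ and viewed, on a budget of 10 in all, crops included, one or two more only if the job needs it, and the job is handed in when it is done.

Besides the shell and the picture viewer there is one more tool, called after ">>>" as a command line: name --pt "numbers of a row" for each row, then --argument value for the rest. carry_out: Moves the arm, as the interface text tells. Scaled input: -1 to 1 covers 0.4 m each way for a shift and 0.5 rad each way for a turn. Its arguments: {"type":"object","properties":{"moves":{"type":"array"}},"required":["moves"]}

```bash
ls; mkdir -p pics; python3 - <<'E'
from plant import manip
import cv2
for n in("side","top"):
    f=manip.grab_frame(n); cv2.imwrite(f"pics/{n}0.png",cv2.resize(f[:,:,::-1],(800,500),interpolation=cv2.INTER_CUBIC))
    c=manip.camera_info(n); print(n,c)
print(manip.state())
E
```

```text
pics
side {'intrinsics': array([[362.62307723,   0.        , 315.92984828],
       [  0.        , 362.62307723, 201.74977689],
       [  0.        ,   0.        ,   1.        ]]), 'distortion': array([-0.00044983,  0.        ,  0.        ,  0.        ,  0.        ]), 'extrinsics': array([[-0.82809364, -0.56057419, -0.00418401,  0.43459822],
       [-0.3501768 ,  0.52308906, -0.77701612,  0.25919268],
       [ 0.43776379, -0.64197696, -0.6294668 ,  0.65331386],
       [ 0.        ,  0.        ,  0.        ,  1.        ]])}
top {'intrinsics': array([[430.67357577,   0.        , 314.0715128 ],
       [  0.        , 430.67357577, 200.15724185],
       [  0.        ,   0.        ,   1.        ]]), 'distortion': array([-0.09205204,  0.        ,  0.        ,  0.        ,  0.        ]), 'extrinsics': array([[-0.05569608, -0.99843903, -0.00417609,  0.02991408],
       [-0.97507088,  0.05529136, -0.21489451,  0.56801926],
       [ 0.21478997, -0.0078968 , -0.97662834,  1.30062453],
       [ 0.        ,  0.        ,  0.        ,  1.        ]])}
{'time': 0.1, 'joint_pos': array([-1.36900032e+00,  5.33444472e-02,  1.61414448e+00,  2.73292823e-06,
        1.47600031e+00, -1.19026664e-01]), 'joint_vel': array([ 0.00089298, -0.00097061, -0.00266022, -0.00065319, -0.00095229,
       -0.00034756]), 'joint_efforts': array([ 6.17599635e-04, -3.94908607e+01, -3.71361673e+01, -1.18907706e-04,
        3.94296556e-03,  5.03104076e-06]), 'tool_pos': array([ 0.19696466, -0.59256395,  0.23016002]), 'tool_rot': array([-9.47536039e-04,  9.87161244e-01,  1.59724074e-01, -3.78744986e-05]), 'contact_force': array([-0.08248608, -0.08014526,  0.36718735]), 'ft_torque': array([0.0058281 , 0.06434116, 0.01446672]), 'gripper_width': 1.0032074598265708}
```

View pics/side0.png

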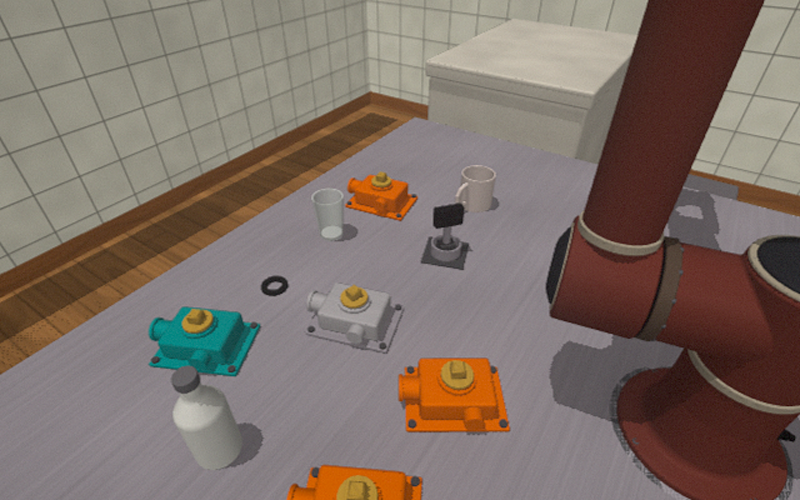

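View pics/top0.png

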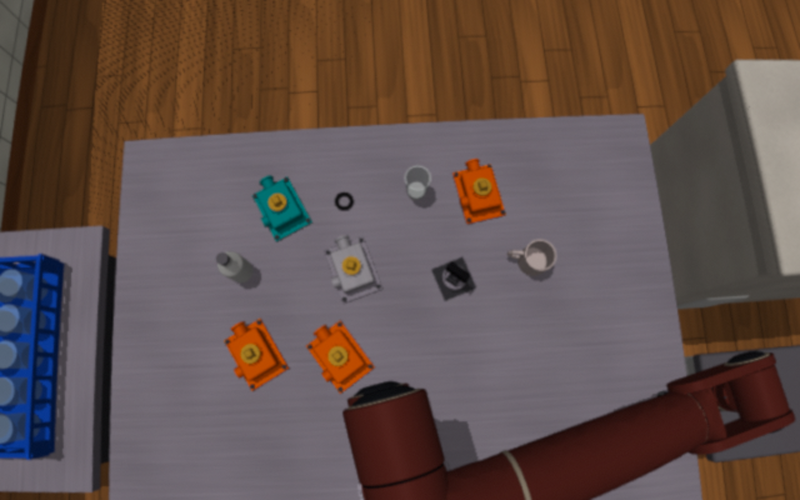

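The side view shows the grey pump block at (352,312) and the top view shows it at (352,266). The look-alikes, in side view, are turquoise (200,335) and orange (380,190), (455,385) and (357,485). I choose the grey one. There is only one key, in its stand at side (448,230) and top (457,272). Next is one composite of close crops.

```bash
cat > h.py <<'E'
from plant import manip
import cv2, numpy as np
from scipy.optimize import least_squares
def crop(f,c,w=80,h=60,s=5):
    x,y=c[0]-w//2,c[1]-h//2
    o=cv2.resize(f[y:y+h,x:x+w,::-1],None,fx=s,fy=s,interpolation=cv2.INTER_CUBIC)
    for i in range(0,w,10): cv2.putText(o,str(x+i),(i*s,8),0,.3,(0,0,255)); cv2.line(o,(i*s,8),(i*s,14),(0,0,255))
    for i in range(10,h,10): cv2.putText(o,str(y+i),(0,i*s+3),0,.3,(0,0,255)); cv2.line(o,(20,i*s),(26,i*s),(0,0,255))
    return o
def proj(n,P):
    c=manip.camera_info(n);E=c["extrinsics"]
    return cv2.projectPoints(np.array(P,float).reshape(-1,3),cv2.Rodrigues(E[:3,:3])[0],E[:3,3],c["intrinsics"],c["distortion"])[0].reshape(-1,2)
def unproj(n,uv,z):
    "pixel -> world point at height z"
    c=manip.camera_info(n);E=c["extrinsics"];R=E[:3,:3]
    p=cv2.undistortPoints(np.array([[uv]],float),c["intrinsics"],c["distortion"])[0,0]
    o=-R.T@E[:3,3];d=R.T@np.r_[p,1];return o+d*(z-o[2])/d[2]
E
python3 - <<'E'
from h import *
s=manip.grab_frame("side");t=manip.grab_frame("top")
o=np.vstack([np.hstack([crop(s,(358,184)),crop(s,(283,245))]),np.hstack([crop(t,(366,220)),crop(t,(281,213))])])
cv2.imwrite("pics/c1.png",o)
E
```

```text
(no output)
```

View pics/c1.png

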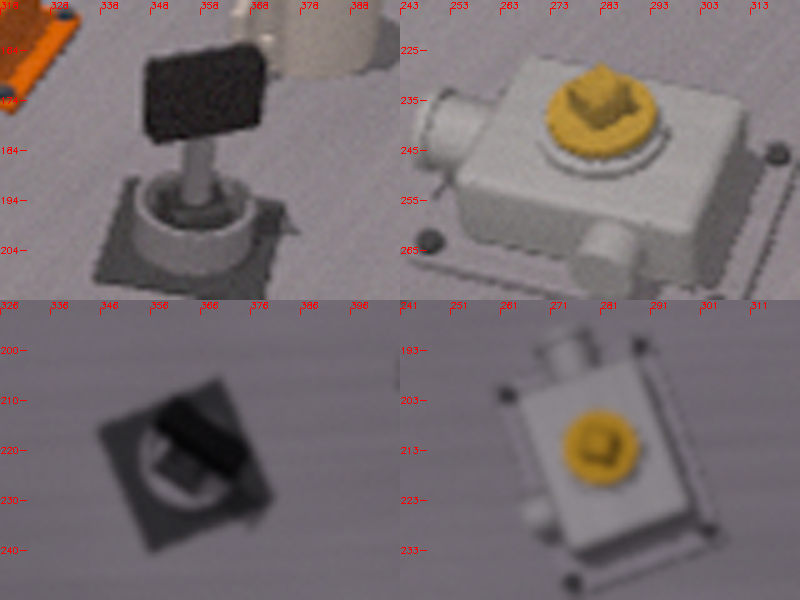

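The close crops show the key's handle at side (359,173) and top (366,217). The grey block's brass plug is at side (283,237) and top (281,213), and its square head is turned a little.

```bash
python3 - <<'E'
from h import *
print("handle side",unproj("side",(359,172.5),.097),"top",unproj("top",(366.4,217.2),.107))
print("foot corners top",[unproj("top",p,.004).round(4) for p in((346,216.5),(370,205.5),(380,231),(356,240.5))])
a=unproj("top",(359.6,211.6),.105);b=unproj("top",(374.6,223.6),.105);print("yaw ends",np.arctan2(*(a-b)[[1,0]]),np.linalg.norm(a-b))
print("plug side",unproj("side",(283.4,236.5),.065),"top",unproj("top",(281.2,212.6),.065))
t=manip.grab_frame("top");s=manip.grab_frame("side")
m=(t.max(2)<38).astype(np.uint8);m[:190]=0;m[245:]=0;m[:,:340]=0;m[:,390:]=0
r=cv2.minAreaRect(cv2.findNonZero(m));print(r,m.sum()); bp=cv2.boxPoints(r);print([unproj("top",p,.118).round(4) for p in bp])
o=np.hstack([crop(s,(283,236),32,32,12),crop(t,(281,213),32,32,12)]);cv2.imwrite("pics/c2.png",o)
E
```

```text
handle side [ 0.50001089 -0.1573471   0.097     ] top [ 0.49704171 -0.15715691  0.107     ]
foot corners top [array([ 0.5209, -0.1038,  0.004 ]), array([ 0.5531, -0.1855,  0.004 ]), array([ 0.4667, -0.2111,  0.004 ]), array([ 0.4403, -0.1306,  0.004 ])]
yaw ends 0.8228098497687137 0.05808366497243971
plug side [0.53834263 0.10451294 0.065     ] top [0.53401499 0.10324301 0.065     ]
((367.53662109375, 220.67071533203125), (26.70571517944336, 13.430944442749023), 51.34019470214844) 224
[array([ 0.5057, -0.1189,  0.118 ]), array([ 0.5296, -0.1526,  0.118 ]), array([ 0.4632, -0.1975,  0.118 ]), array([ 0.4398, -0.164 ,  0.118 ])]
```

View pics/c2.png

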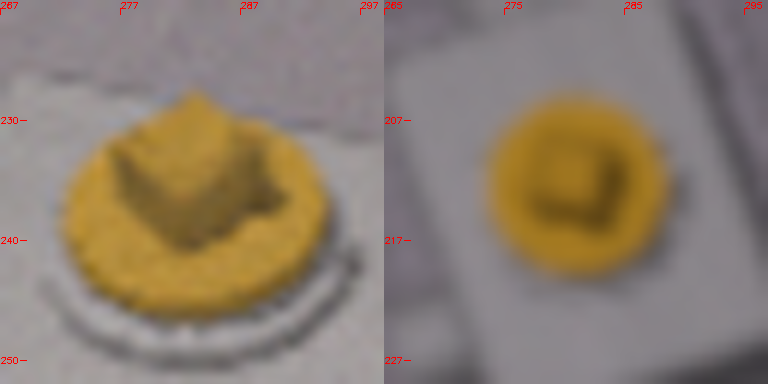

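The side close-up shows the square head with corners at left shoulder (276.3,232.3), rear (283,228) and front base (282.8,241). The top view shows the head's edges almost along the image rows and columns.

```bash
python3 - <<'E'
from h import *
def sq(c,y,h,z):
    a=y+np.pi/4+np.arange(4)*np.pi/2;return np.c_[c[0]+h*2**.5*np.cos(a),c[1]+h*2**.5*np.sin(a),np.full(4,z)]
c=(.5365,.104)
for d in range(0,90,15):
    y=np.radians(d); print(d,"sh",proj("side",sq(c,y,.010,.079)).round(1).tolist(),"base",proj("side",sq(c,y,.010,.065)).round(1).tolist(),"topface", proj("side",sq(c,y,.007,.083)).round(1).tolist())
# edge-based yaw fit, template rendering of faces for both views
f={n:manip.grab_frame(n).astype(float) for n in("side","top")}
def cost(n,c,y):
    # faces: flange disc, sides, taper, top; per-face mean colour explained variance
    S=8;x0,y0=(265,222) if n=="side" else (267,199);W=36
    lab=np.zeros((W*S,W*S),np.int32)
    to=lambda P:np.round((proj(n,P)-[x0-.5+.0,y0-.5])*S).astype(np.int32)
    a=np.linspace(0,2*np.pi,60)
    for z in(.056,.065): cv2.fillConvexPoly(lab,cv2.convexHull(to(np.c_[c[0]+.024*np.cos(a),c[1]+.024*np.sin(a),0*a+z])),1)
    B,H,T=sq(c,y,.01,.065),sq(c,y,.01,.079),sq(c,y,.007,.083)
    E=manip.camera_info(n)["extrinsics"];cam=-E[:3,:3].T@E[:3,3]
    for L,U,k in((B,H,2),(H,T,6)):
        for i in range(4):
            q=np.array([L[i],L[(i+1)%4],U[(i+1)%4],U[i]]);nn=np.cross(q[1]-q[0],q[3]-q[0])
            if nn@(cam-q[0])>0: cv2.fillConvexPoly(lab,to(q),k+i)
    cv2.fillConvexPoly(lab,to(T),10)
    A=np.stack([cv2.resize((lab==k).astype(np.float32),(W,W),interpolation=cv2.INTER_AREA) for k in range(1,11)],-1).reshape(-1,10)
    if n=="top": A=np.stack([cv2.GaussianBlur(A[:,k].reshape(W,W),(0,0),.8).ravel() for k in range(10)],-1)
    I=f[n][y0:y0+W,x0:x0+W].sum(2).ravel();w=A.sum(1)>.98
    x=np.linalg.lstsq(A[w],I[w],rcond=None)[0];return ((A[w]@x-I[w])**2).mean()
for n in("side","top"):
    R=[]
    for d in range(0,90,3):
        R.append(min((cost(n,(.536+dx*.001,.104+dy*.001),np.radians(d)),d,dx,dy) for dx in range(-4,5,2) for dy in range(-4,5,2)))
    R.sort();print(n,[(round(float(r[0]),1),*r[1:]) for r in R[:7]])
E
```

```text
0 sh [[277.2, 232.9], [284.7, 236.6], [290.4, 231.1], [283.0, 227.5]] base [[277.7, 237.6], [285.0, 241.3], [290.7, 235.8], [283.4, 232.2]] topface [[279.1, 231.2], [284.3, 233.8], [288.4, 230.0], [283.2, 227.5]]
15 sh [[277.6, 234.0], [286.4, 236.2], [290.0, 230.0], [281.4, 227.9]] base [[278.1, 238.7], [286.7, 240.9], [290.3, 234.7], [281.8, 232.6]] topface [[279.4, 232.0], [285.5, 233.5], [288.0, 229.2], [282.0, 227.7]]
30 sh [[278.5, 235.0], [287.9, 235.5], [289.1, 229.0], [279.9, 228.5]] base [[278.9, 239.8], [288.2, 240.2], [289.4, 233.7], [280.3, 233.2]] topface [[280.0, 232.8], [286.6, 233.1], [287.4, 228.5], [280.9, 228.2]]
45 sh [[279.7, 235.9], [289.1, 234.6], [287.9, 228.2], [278.6, 229.4]] base [[280.1, 240.6], [289.5, 239.3], [288.2, 232.9], [279.1, 234.1]] topface [[280.8, 233.3], [287.4, 232.4], [286.6, 228.0], [280.1, 228.8]]
60 sh [[281.2, 236.4], [290.0, 233.5], [286.4, 227.7], [277.7, 230.5]] base [[281.6, 241.1], [290.3, 238.2], [286.8, 232.4], [278.2, 235.2]] topface [[281.9, 233.7], [288.0, 231.7], [285.5, 227.6], [279.4, 229.6]]
75 sh [[282.9, 236.7], [290.4, 232.3], [284.8, 227.4], [277.2, 231.7]] base [[283.3, 241.4], [290.7, 237.0], [285.1, 232.1], [277.7, 236.4]] topface [[283.1, 233.9], [288.4, 230.8], [284.4, 227.4], [279.1, 230.4]]Traceback (most recent call last):
  File "<stdin>", line 30, in <module>
  File "<stdin>", line 30, in <genexpr>
  File "<stdin>", line 21, in cost
  File "<stdin>", line 13, in <lambda>
  File "h.py", line 11, in proj
    c=manip.camera_info(n);E=c["extrinsics"]
ValueError: time passes only in moves, steps and waits
```

```bash
sed -i 's/^def crop/CI={n:manip.camera_info(n) for n in ("side","top")}\ndef crop/; s/c=manip.camera_info(n);/c=CI[n];/' h.py; cat > fit.py <<'E'
from h import *
def sq(c,y,h,z):
    a=y+np.pi/4+np.arange(4)*np.pi/2;return np.c_[c[0]+h*2**.5*np.cos(a),c[1]+h*2**.5*np.sin(a),np.full(4,z)]
f={n:manip.grab_frame(n).astype(float) for n in("side","top")}
def cost(n,c,y):
    S=8;x0,y0=(265,222) if n=="side" else (263,195);W=36
    lab=np.zeros((W*S,W*S),np.uint8)
    to=lambda P:np.round((proj(n,P)-[x0-.5,y0-.5])*S).astype(np.int32)
    a=np.linspace(0,2*np.pi,60)
    cv2.fillConvexPoly(lab,cv2.convexHull(to(np.c_[c[0]+.024*np.cos(a),c[1]+.024*np.sin(a),0*a+.065])),1)
    B,H,T=sq(c,y,.01,.065),sq(c,y,.01,.079),sq(c,y,.007,.083)
    E=CI[n]["extrinsics"];cam=-E[:3,:3].T@E[:3,3]
    for L,U,k in((B,H,2),(H,T,6)):
        for i in range(4):
            q=np.array([L[i],L[(i+1)%4],U[(i+1)%4],U[i]]);nn=np.cross(q[1]-q[0],q[3]-q[0])
            if nn@(cam-q[0])>0: cv2.fillConvexPoly(lab,to(q),k+i)
    cv2.fillConvexPoly(lab,to(T),10)
    A=np.stack([cv2.resize((lab==k).astype(np.float32),(W,W),interpolation=cv2.INTER_AREA) for k in range(11)],-1)
    A=cv2.GaussianBlur(A,(0,0),.9 if n=="top" else .5).reshape(-1,11)
    I=f[n][y0:y0+W,x0:x0+W,2].ravel()-f[n][y0:y0+W,x0:x0+W].sum(2).ravel()*.3  # blue vs rest
    I2=f[n][y0:y0+W,x0:x0+W,0].ravel();e=0
    w=A[:,1:].sum(1)>.3
    for J in(I,I2):
        x=np.linalg.lstsq(A[w],J[w],rcond=None)[0];e+=((A[w]@x-J[w])**2).mean()
    return e
for n in("side","top"):
    R=[]
    for d in range(0,90,5):
        R.append(min((cost(n,(.536+dx*.001,.104+dy*.001),np.radians(d)),d,dx,dy) for dx in range(-4,5,2) for dy in range(-4,5,2)))
    R.sort();print(n,[(round(float(r[0]),1),*r[1:]) for r in R[:7]])
E
python3 fit.py
```

```text
side [(164.9, 75, 4, 2), (164.9, 80, 4, 2), (176.7, 70, 4, 2), (188.9, 85, 4, 2), (207.4, 0, 4, 2), (211.1, 65, 4, 2), (233.7, 5, 4, 2)]
top [(62.3, 70, 0, 2), (62.4, 75, 0, 2), (66.7, 65, 0, 2), (67.3, 85, 0, 2), (69.3, 80, 0, 2), (72.6, 60, 0, 2), (80.9, 0, 0, 2)]
```

Both views agree that the head's yaw is about 76° (mod 90) and the plug is at about (0.538, 0.105). Next is a quick silhouette fit for the handle.

```bash
cat >> h.py <<'E'
def plan(p,psi,ref=None):
    "shift/turn (normalised, tool axes) from the current pose to TCP p, tool-x heading psi, pointing down"
    from scipy.spatial.transform import Rotation as R
    s=manip.state();q=s["tool_rot"];r0=R.from_quat([q[1],q[2],q[3],q[0]])
    r1=R.from_euler("z",psi)*R.from_euler("x",np.pi)
    print("shift",(r0.inv().apply(np.array(p)-s["tool_pos"])/.4).round(4),"turn",((r0.inv()*r1).as_rotvec()/.5).round(4))
def show():
    s=manip.state();q=s["tool_rot"];from scipy.spatial.transform import Rotation as R
    m=R.from_quat([q[1],q[2],q[3],q[0]]).as_matrix()
    print("t",round(s["time"],2),"pos",s["tool_pos"].round(4),"psi",np.degrees(np.arctan2(m[1,0],m[0,0])).round(2),"tz",m[:,2].round(3),"F",s["contact_force"].round(2),"M",s["ft_torque"].round(3),"w",round(s["gripper_width"],3))
E
python3 - <<'E'
from h import *
f=manip.grab_frame("side");x0,y0=335,150
I=f[y0:y0+45,x0:x0+50].max(2);M=(I<50);M[37:]=0
n,l,st,_=cv2.connectedComponentsWithStats(M.astype(np.uint8));k=1+st[1:,4].argmax();M=l==k;print(st[k],M.sum())
best=[]
for d in range(0,180,4):
  for x in np.arange(.490,.512,.002):
    for y in np.arange(-.17,-.145,.002):
      a=np.radians(d);P=[[x+i*.03*np.cos(a)-j*.01*np.sin(a),y+i*.03*np.sin(a)+j*.01*np.cos(a),z] for i in(-1,1) for j in(-1,1) for z in(.076,.118)]
      L=np.zeros((45*4,200),np.uint8);cv2.fillConvexPoly(L,cv2.convexHull(((proj("side",P)-[x0-.5,y0-.5])*4).astype(np.int32)),1)
      A=cv2.resize(L.astype(np.float32),(50,45),interpolation=cv2.INTER_AREA)[:36]
      best.append((np.abs(A-M[:36]).sum(),d,x,y))
best.sort();print(*best[:8],sep="\n")
show()
plan((.500,-.157,.20),.82)
E
```

```text
[ 12  13  24  20 369] 369
(np.float32(81.8125), 64, np.float64(0.502), np.float64(-0.158))
(np.float32(82.1875), 68, np.float64(0.5), np.float64(-0.154))
(np.float32(82.6875), 64, np.float64(0.5), np.float64(-0.154))
(np.float32(82.75), 68, np.float64(0.502), np.float64(-0.158))
(np.float32(83.25), 68, np.float64(0.5), np.float64(-0.156))
(np.float32(83.4375), 68, np.float64(0.502), np.float64(-0.156))
(np.float32(84.6875), 64, np.float64(0.502), np.float64(-0.156))
(np.float32(84.8125), 60, np.float64(0.502), np.float64(-0.158))
t 0.55 pos [ 0.1971 -0.5931  0.2313] psi 18.38 tz [ 0.  0. -1.] F [-0.65 -0.02  0.04] M [-0.013 -0.032  0.004] w 0.996
shift [ 1.0624 -0.7958  0.0783] turn [-0.000e+00 -1.000e-04 -9.984e-01]
```

>>> carry_out --pt "1 0.6 -0.45 0 0 0 -0.8" --pt "1 0.6 -0.45 0 0 0 -0.8" --pt "1 0.6 -0.45 0 0 0 -0.8" --pt "1 0.6 -0.45 0 0 0 -0.8" --pt "1 0.6 -0.45 0 0 0 -0.8" --pt "1 0.6 -0.45 0 0 0 -0.8" --pt "1 0.6 -0.45 0 0 0 -0.8" --pt "1 0.6 -0.45 0 0 0 -0.8"

```text
time: 1.22
tool_pos: [0.3705, -0.3424, 0.2316]
tool_rot: [-0.0, 0.935, 0.355, 0.001]
contact_force: [0.5, -0.0, 0.1]
gripper_width: 0.998
```

```bash
python3 -c "
from h import *
show();plan((.500,-.157,.20),.96)"
```

```text
t 1.22 pos [ 0.3705 -0.3424  0.2316] psi 41.59 tz [ 0.002  0.001 -1.   ] F [ 0.53 -0.02  0.06] M [0.006 0.003 0.019] w 0.998
shift [ 0.5496 -0.1318  0.0801] turn [ 0.0009 -0.0042 -0.4682]
```

>>> carry_out --pt "1 0.55 -0.132 0.08 0 0 -0.468" --pt "1 0.55 -0.132 0.08 0 0 -0.468" --pt "1 0.55 -0.132 0.08 0 0 -0.468" --pt "1 0.55 -0.132 0.08 0 0 -0.468" --pt "1 0.55 -0.132 0.08 0 0 -0.468" --pt "1 0.55 -0.132 0.08 0 0 -0.468" --pt "1 0.55 -0.132 0.08 0 0 -0.468" --pt "1 0.55 -0.132 0.08 0 0 -0.468"

```text
time: 1.88
tool_pos: [0.4987, -0.1613, 0.1991]
tool_rot: [-0.0, 0.888, 0.46, -0.0]
contact_force: [-0.0, -1.1, -0.4]
gripper_width: 0.999
```

```bash
python3 -c "
from h import *
show();plan((.500,-.157,.08),.96)
s=manip.grab_frame('side');t=manip.grab_frame('top')
cv2.imwrite('pics/c3.png',np.hstack([crop(s,(358,170)),crop(t,(366,215))]))"
```

```text
t 1.88 pos [ 0.4987 -0.1613  0.1991] psi 54.83 tz [-0.001 -0.    -1.   ] F [-0.01 -1.09 -0.41] M [ 0.051 -0.031  0.006] w 0.999
shift [ 0.0108 -0.0034  0.2977] turn [-0.0009  0.0014 -0.006 ]
```

View pics/c3.png

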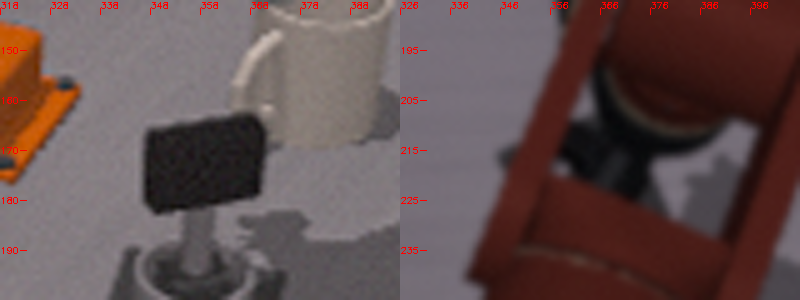

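The side crop shows the handle clear of the gripper: corners top-left (347.4,165.6), top-right (370.4,163), bottom-left (348.4,182.6) and bottom-right (370,179). I'll compare these with model projections at several yaws.

```bash
python3 -c "
from h import *
for d in (40,48,55,62,70):
  a=np.radians(d);x,y=.5,-.157
  P=[[x+i*.03*np.cos(a)-j*.01*np.sin(a),y+i*.03*np.sin(a)+j*.01*np.cos(a),z] for z in(.118,.076) for i in(-1,1) for j in(-1,1)]
  print(d,proj('side',P).round(1).tolist())
"
```

```text
40 [[370.5, 162.6], [372.3, 167.0], [346.9, 164.1], [348.3, 168.5], [369.1, 176.4], [370.8, 180.9], [346.1, 177.9], [347.4, 182.4]]
48 [[369.5, 161.8], [372.4, 166.1], [346.7, 165.0], [349.2, 169.4], [368.1, 175.5], [370.8, 179.9], [345.9, 178.9], [348.3, 183.3]]
55 [[368.5, 161.1], [372.2, 165.2], [346.8, 165.9], [350.3, 170.1], [367.1, 174.9], [370.7, 179.0], [346.0, 179.7], [349.3, 184.1]]
62 [[367.3, 160.5], [371.9, 164.4], [347.1, 166.8], [351.4, 170.8], [366.0, 174.2], [370.3, 178.2], [346.3, 180.6], [350.5, 184.7]]
70 [[365.9, 159.9], [371.3, 163.4], [347.6, 167.7], [352.9, 171.4], [364.5, 173.6], [369.8, 177.2], [346.8, 181.6], [351.9, 185.4]]
```

Yaw is about 50° and the position is confirmed. I'll descend and close.

>>> carry_out --pt "1 0.01 -0.003 0.0 0 0 0.16" --pt "1 0.01 -0.003 0.06 0 0 0.16" --pt "1 0.01 -0.003 0.12 0 0 0.16" --pt "1 0.01 -0.003 0.18 0 0 0.16" --pt "1 0.01 -0.003 0.24 0 0 0.16" --pt "1 0.01 -0.003 0.29 0 0 0.16" --pt "1 0.01 -0.003 0.3 0 0 0.16" --pt "1 0.01 -0.003 0.3 0 0 0.16"

```text
time: 2.65
tool_pos: [0.4983, -0.1585, 0.0779]
tool_rot: [-0.001, 0.906, 0.423, -0.001]
contact_force: [-1.1, 0.2, 0.6]
gripper_width: 0.999
```

```bash
python3 -c "
from h import *
show();plan((.500,-.157,.08),.873)"
```

```text
t 2.65 pos [ 0.4983 -0.1585  0.0779] psi 50.0 tz [-0.003  0.001 -1.   ] F [-1.07  0.16  0.55] M [0.021 0.    0.015] w 0.999
shift [ 0.0056  0.0009 -0.0052] turn [-0.0062  0.002  -0.0006]
```

>>> carry_out --pt "0 0 0 0 0 0 0" --pt "0 0 0 0 0 0 0" --pt "0 0 0 0 0 0 0" --pt "0 0 0 0 0 0 0" --pt "0 0 0 0 0 0 0" --pt "0 0 0 0 0 0 0" --pt "0 0 0 0 0 0 0" --pt "0 0 0 0 0 0 0"

```text
time: 3.32
tool_pos: [0.5005, -0.158, 0.0803]
tool_rot: [0.001, 0.906, 0.424, 0.0]
contact_force: [-0.7, 0.3, 5.4]
gripper_width: 0.22
```

>>> carry_out --pt "0 0 0 0 0 0 0" --pt "0 0 0 0 0 0 0" --pt "0 0 0 0 0 0 0" --pt "0 0 0 0 0 0 0"

```text
time: 3.65
tool_pos: [0.5004, -0.158, 0.0802]
tool_rot: [0.001, 0.906, 0.424, 0.0]
contact_force: [-1.2, 0.8, 5.9]
gripper_width: 0.226
```

```bash
python3 -c "
from h import *
show()"
```

```text
t 3.65 pos [ 0.5004 -0.158   0.0802] psi 50.13 tz [ 0.001 -0.001 -1.   ] F [-1.22  0.84  5.91] M [0.131 0.105 0.069] w 0.226
```

Gripped: width 19 mm. Next I lift straight up.

>>> carry_out --pt "0 0 0 -0.03 0 0 0" --pt "0 0 0 -0.07 0 0 0" --pt "0 0 0 -0.12 0 0 0" --pt "0 0 0 -0.17 0 0 0" --pt "0 0 0 -0.22 0 0 0" --pt "0 0 0 -0.27 0 0 0" --pt "0 0 0 -0.3 0 0 0" --pt "0 0 0 -0.3 0 0 0"

```text
time: 4.32
tool_pos: [0.5011, -0.1583, 0.2024]
tool_rot: [0.002, 0.906, 0.424, 0.002]
contact_force: [0.3, 0.2, -2.6]
gripper_width: 0.225
```

```bash
python3 -c "
from h import *
show();plan((.537,.105,.20),1.326)"
```

```text
t 4.32 pos [ 0.5011 -0.1583  0.2024] psi 50.13 tz [ 0.004 -0.002 -1.   ] F [ 0.34  0.24 -2.62] M [-0.021 -0.078  0.016] w 0.225
shift [ 0.5628 -0.3531  0.005 ] turn [ 1.000e-02 -2.000e-04 -9.022e-01]
```

>>> carry_out --pt "0 0.05 -0.03 0 0 0 -0.1" --pt "0 0.13 -0.08 0 0 0 -0.22" --pt "0 0.21 -0.13 0 0 0 -0.34" --pt "0 0.29 -0.18 0 0 0 -0.46" --pt "0 0.37 -0.23 0 0 0 -0.6" --pt "0 0.45 -0.28 0 0 0 -0.72" --pt "0 0.52 -0.325 0 0 0 -0.84" --pt "0 0.563 -0.353 0 0 0 -0.9"

```text
time: 4.98
tool_pos: [0.5346, 0.1087, 0.1971]
tool_rot: [-0.001, 0.787, 0.617, -0.001]
contact_force: [-0.4, -1.0, -1.6]
gripper_width: 0.228
```

>>> carry_out --pt "0 0 0 0.03 0 0 0" --pt "0 0 0 0.05 0 0 0" --pt "0 0 0 0.05 0 0 0" --pt "0 0 0 0.05 0 0 0"

```text
time: 5.32
tool_pos: [0.5346, 0.1045, 0.177]
tool_rot: [-0.001, 0.789, 0.614, -0.002]
contact_force: [1.5, 0.0, -2.0]
gripper_width: 0.226
```

```bash
python3 -c "
from h import *
show();plan((.538,.1055,.165),1.326)
s=manip.grab_frame('side');t=manip.grab_frame('top')
cv2.imwrite('pics/c4.png',np.hstack([crop(s,(283,228),56,60,7),crop(t,(281,213),56,60,7)]))"
```

```text
t 5.32 pos [0.5346 0.1045 0.177 ] psi 75.82 tz [-0.004 -0.001 -1.   ] F [ 1.46  0.01 -1.98] M [-0.012 -0.033  0.001] w 0.226
shift [0.0045 0.0079 0.0301] turn [-0.0076  0.0031 -0.0054]
```

View pics/c4.png

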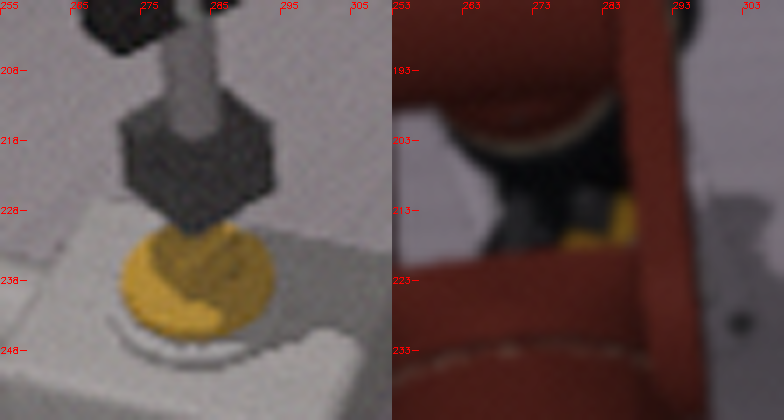

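The side crop shows the socket just above the flange. The socket's bottom corners are at (272.6,224.1), (282.6,231.3) and (294,224.4), and the flange spans 272.2 to 294.3. I'll fit both in the same camera to get the relative offset.

```bash
cat > rel.py <<'E'
from h import *
k=.43
def sqr(x,y,h,yaw,z):
    a=yaw+np.pi/4+np.arange(4)*np.pi/2;return np.c_[x+h*2**.5*np.cos(a),y+h*2**.5*np.sin(a),0*a+z]
def sockres(p,obs,z):
    q=proj("side",sqr(p[0],p[1],.01625,p[2],z));q=q[np.argsort(q[:,0])]
    # drop the rear corner (smallest row)
    q=np.delete(q,q[:,1].argmin(),0);return (q-(np.array(obs)-k)).ravel()
a=np.linspace(0,2*np.pi,200)
def flres(p):
    c=lambda z:proj("side",np.c_[p[0]+.024*np.cos(a),p[1]+.024*np.sin(a),0*a+z])
    t=c(.065);b=c(.057);u=np.vstack([t,b])
    return np.array([u[:,0].min()-(272.2-k),u[:,0].max()-(294.4-k),b[:,1].max()-(246.6-k),t[:,1].min()-(229.7-k)])
if __name__=="__main__":
    obs=[(272.6,224.1),(282.6,231.3),(294,224.4)]
    r=least_squares(sockres,[.535,.105,1.33],args=(obs,.177-.0742));print("socket",r.x.round(4),np.degrees(r.x[2]).round(1),r.fun.round(1))
    r=least_squares(flres,[.537,.105]);print("flange",r.x.round(4),r.fun.round(1))
E
python3 rel.py
```

```text
socket [0.537  0.104  1.3676] 78.4 [-0.2 -0.1 -0.2  0.4  0.4 -0.3]
flange [0.54   0.1044] [-0.1  0.1  0.7 -0.7]
```

>>> carry_out --pt "0 0.003 0.007 0.01 0 0 -0.01" --pt "0 0.003 0.007 0.02 -0.007 0.003 -0.01" --pt "0 0.003 0.007 0.03 -0.007 0.003 -0.01" --pt "0 0.003 0.007 0.0375 -0.007 0.003 -0.01" --pt "0 0.003 0.007 0.0425 -0.007 0.003 -0.01" --pt "0 0.003 0.007 0.0425 -0.007 0.003 -0.01"

```text
time: 5.92
tool_pos: [0.5384, 0.106, 0.1615]
tool_rot: [0.001, 0.787, 0.617, 0.001]
contact_force: [-0.4, 1.3, -2.0]
gripper_width: 0.229
```

```bash
python3 -c "
from h import *
show();plan((.5375,.105,.158),1.335)"
```

```text
t 5.92 pos [0.5384 0.106  0.1615] psi 76.19 tz [ 0.002  0.001 -1.   ] F [-0.36  1.33 -1.97] M [0.006 0.064 0.078] w 0.229
shift [-0.003  -0.0016  0.0086] turn [ 0.0044 -0.0022 -0.0105]
```

>>> carry_out --pt "0 0 0 0.0025 0 0 0" --pt "0 0 0 0.005 0 0 0" --pt "0 0 0 0.0075 0 0 0" --pt "0 0 0 0.01 0 0 0" --pt "0 0 0 0.01 0 0 0"

```text
time: 6.33
tool_pos: [0.5388, 0.1061, 0.1581]
tool_rot: [0.001, 0.787, 0.617, 0.002]
contact_force: [0.1, -0.0, -3.0]
gripper_width: 0.225
```

>>> carry_out --pt "0 0 0 0.0025 0 0 0" --pt "0 0 0 0.005 0 0 0" --pt "0 0 0 0.005 0 0 0"

```text
time: 6.58
tool_pos: [0.5388, 0.106, 0.1561]
tool_rot: [0.001, 0.787, 0.617, 0.002]
contact_force: [-0.0, -0.0, -2.6]
gripper_width: 0.223
```

```bash
python3 -c "
from h import *
show()"
```

```text
t 6.58 pos [0.5388 0.106  0.1561] psi 76.19 tz [ 0.003  0.001 -1.   ] F [-0.03 -0.01 -2.58] M [-0.026  0.041 -0.006] w 0.223
```

>>> carry_out --pt "0 0 0 0.002 0 0 0" --pt "0 0 0 0.004 0 0 0" --pt "0 0 0 0.006 0 0 0" --pt "0 0 0 0.006 0 0 0"

```text
time: 6.92
tool_pos: [0.5388, 0.106, 0.1537]
tool_rot: [0.001, 0.787, 0.617, 0.001]
contact_force: [0.0, -0.2, -2.3]
gripper_width: 0.227
```

```bash
python3 -c "
from h import *
show()"
```

```text
t 6.92 pos [0.5388 0.106  0.1537] psi 76.19 tz [ 0.003  0.    -1.   ] F [ 0.02 -0.23 -2.29] M [ 0.005  0.024 -0.013] w 0.227
```

>>> carry_out --pt "0 0 0 0.002 0 0 0" --pt "0 0 0 0.004 0 0 0" --pt "0 0 0 0.005 0 0 0"

```text
time: 7.17
tool_pos: [0.5392, 0.1058, 0.1523]
tool_rot: [0.001, 0.787, 0.617, 0.002]
contact_force: [-0.6, -1.5, -1.7]
gripper_width: 0.228
```

>>> carry_out --pt "0 0 0 0.002 0 0 0" --pt "0 0 0 0.004 0 0 0" --pt "0 0 0 0.004 0 0 0"

```text
time: 7.42
tool_pos: [0.5387, 0.1059, 0.1499]
tool_rot: [0.001, 0.787, 0.617, 0.001]
contact_force: [-0.5, -1.8, -0.8]
gripper_width: 0.224
```

```bash
python3 -c "
from h import *
show()"
```

```text
t 7.42 pos [0.5387 0.1059 0.1499] psi 76.19 tz [ 0.003  0.    -1.   ] F [-0.46 -1.82 -0.8 ] M [-0.409  0.036  0.014] w 0.224
```

Already past the mismatch depth with only a light side touch. I'll relieve 0.8 mm toward −y and continue down.

>>> carry_out --pt "0 -0.002 0.0 0 0 0 0" --pt "0 -0.002 0.0 0.002 0 0 0" --pt "0 -0.002 0.0 0.004 0 0 0" --pt "0 -0.002 0.0 0.004 0 0 0"

```text
time: 7.75
tool_pos: [0.5386, 0.1054, 0.1484]
tool_rot: [0.001, 0.787, 0.617, 0.002]
contact_force: [-0.8, 0.5, -2.7]
gripper_width: 0.231
```

```bash
python3 -c "
from h import *
show()"
```

```text
t 7.75 pos [0.5386 0.1054 0.1484] psi 76.19 tz [ 0.003  0.001 -1.   ] F [-0.8   0.48 -2.69] M [-0.136 -0.039 -0.014] w 0.231
```

Relieved. Continuing down.

>>> carry_out --pt "0 0 0 0.002 0 0 0" --pt "0 0 0 0.004 0 0 0" --pt "0 0 0 0.006 0 0 0" --pt "0 0 0 0.008 0 0 0" --pt "0 0 0 0.008 0 0 0"

```text
time: 8.17
tool_pos: [0.5386, 0.1054, 0.1453]
tool_rot: [0.001, 0.787, 0.617, 0.002]
contact_force: [-0.5, -0.5, -2.3]
gripper_width: 0.228
```

```bash
python3 -c "
from h import *
show()"
```

```text
t 8.17 pos [0.5386 0.1054 0.1453] psi 76.19 tz [ 0.003  0.001 -1.   ] F [-0.47 -0.5  -2.27] M [-0.094  0.046  0.008] w 0.228
```

>>> carry_out --pt "0 0 0 0.002 0 0 0" --pt "0 0 0 0.004 0 0 0" --pt "0 0 0 0.006 0 0 0" --pt "0 0 0 0.006 0 0 0"

```text
time: 8.5
tool_pos: [0.5386, 0.1053, 0.1428]
tool_rot: [0.001, 0.787, 0.617, 0.002]
contact_force: [-0.1, -0.5, -2.8]
gripper_width: 0.223
```

>>> carry_out --pt "0 0 0 0.001 0 0 0" --pt "0 0 0 0.002 0 0 0" --pt "0 0 0 0.002 0 0 0"

```text
time: 8.75
tool_pos: [0.5387, 0.1053, 0.1422]
tool_rot: [0.001, 0.787, 0.617, 0.002]
contact_force: [-0.2, -0.4, -1.8]
gripper_width: 0.226
```

```bash
python3 -c "
from h import *
show()"
```

```text
t 8.75 pos [0.5387 0.1053 0.1422] psi 76.19 tz [ 0.004  0.001 -1.   ] F [-0.24 -0.45 -1.78] M [-0.106 -0.035  0.02 ] w 0.226
```

>>> carry_out --pt "0 0 0 0.001 0 0 0" --pt "0 0 0 0.002 0 0 0" --pt "0 0 0 0.002 0 0 0"

```text
time: 9.0
tool_pos: [0.5387, 0.1053, 0.1414]
tool_rot: [0.001, 0.787, 0.617, 0.002]
contact_force: [-0.2, 0.1, -3.5]
gripper_width: 0.223
```

>>> carry_out --pt "0 0 0 0.001 0 0 0" --pt "0 0 0 0.002 0 0 0" --pt "0 0 0 0.002 0 0 0"

```text
time: 9.25
tool_pos: [0.539, 0.1053, 0.1412]
tool_rot: [0.001, 0.787, 0.617, 0.002]
contact_force: [-0.8, 0.4, 0.4]
gripper_width: 0.223
```

```bash
python3 -c "
from h import *
show()"
```

```text
t 9.25 pos [0.539  0.1053 0.1412] psi 76.19 tz [ 0.004  0.001 -1.   ] F [-0.79  0.42  0.39] M [-0.045  0.272  0.021] w 0.223
```

>>> carry_out --pt "0 0 0 0.001 0 0 0" --pt "0 0 0 0.001 0 0 0" --pt "0 0 0 0.001 0 0 0"

```text
time: 9.5
tool_pos: [0.5391, 0.1053, 0.1411]
tool_rot: [0.001, 0.787, 0.617, 0.002]
contact_force: [-2.9, -0.9, 3.1]
gripper_width: 0.227
```

```bash
python3 -c "
from h import *
show()
s=manip.grab_frame('side')
cv2.imwrite('pics/c5.png',crop(s,(283,235),64,56,10))"
```

```text
t 9.5 pos [0.5391 0.1053 0.1411] psi 76.19 tz [ 0.004  0.001 -1.   ] F [-2.92 -0.86  3.14] M [-0.11   0.514 -0.018] w 0.227
```

View pics/c5.png

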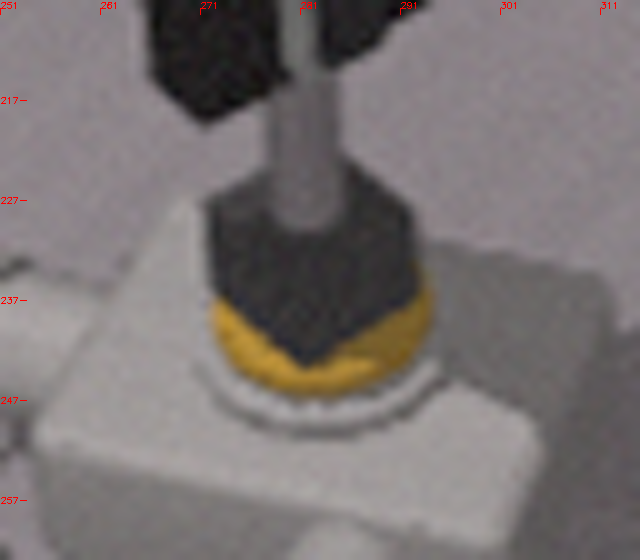

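The picture shows the socket seated flush and squarely: its mouth is just above the flange, with the front corner at (281.5,243). The contact force is about 5 N. I'll relieve it slightly and turn clockwise in chunks.

>>> carry_out --pt "0 0 -0.0012 -0.001 0 0 0" --pt "0 0 -0.0012 -0.001 0 0 0.08" --pt "0 0 -0.0012 -0.001 0 0 0.16" --pt "0 0 -0.0012 -0.001 0 0 0.24" --pt "0 0 -0.0012 -0.001 0 0 0.32" --pt "0 0 -0.0012 -0.001 0 0 0.4" --pt "0 0 -0.0012 -0.001 0 0 0.4" --pt "0 0 -0.0012 -0.001 0 0 0.4"

```text
time: 10.22
tool_pos: [0.5384, 0.105, 0.1411]
tool_rot: [0.001, 0.844, 0.536, 0.002]
contact_force: [-3.3, -2.3, 4.7]
gripper_width: 0.225
```

```bash
python3 -c "
from h import *
show()"
```

```text
t 10.22 pos [0.5384 0.105  0.1411] psi 64.8 tz [ 0.004 -0.001 -1.   ] F [-3.29 -2.32  4.66] M [-0.588  0.617  0.05 ] w 0.225
```

>>> carry_out --pt "0 -0.0015 -0.0009 -0.0015 0 0 0" --pt "0 -0.0015 -0.0009 -0.0015 0 0 0.08" --pt "0 -0.0015 -0.0009 -0.0015 0 0 0.16" --pt "0 -0.0015 -0.0009 -0.0015 0 0 0.24" --pt "0 -0.0015 -0.0009 -0.0015 0 0 0.32" --pt "0 -0.0015 -0.0009 -0.0015 0 0 0.4" --pt "0 -0.0015 -0.0009 -0.0015 0 0 0.4" --pt "0 -0.0015 -0.0009 -0.0015 0 0 0.4"

```text
time: 10.88
tool_pos: [0.5379, 0.1048, 0.1412]
tool_rot: [0.001, 0.894, 0.449, 0.002]
contact_force: [-0.3, -2.7, 1.1]
gripper_width: 0.226
```

```bash
python3 -c "
from h import *
show()"
```

```text
t 10.88 pos [0.5379 0.1048 0.1412] psi 53.35 tz [ 0.005  0.    -1.   ] F [-0.3  -2.74  1.13] M [-0.534 -0.023  0.052] w 0.226
```

>>> carry_out --pt "0 -0.0008 0.0006 0 0 0 0" --pt "0 -0.0008 0.0006 0 0 0 0.08" --pt "0 -0.0008 0.0006 0 0 0 0.16" --pt "0 -0.0008 0.0006 0 0 0 0.24" --pt "0 -0.0008 0.0006 0 0 0 0.32" --pt "0 -0.0008 0.0006 0 0 0 0.4" --pt "0 -0.0008 0.0006 0 0 0 0.4" --pt "0 -0.0008 0.0006 0 0 0 0.4"

```text
time: 11.55
tool_pos: [0.5378, 0.1047, 0.1412]
tool_rot: [0.0, 0.934, 0.358, 0.002]
contact_force: [0.2, -1.2, 0.8]
gripper_width: 0.229
```

```bash
python3 -c "
from h import *
show()
s=manip.grab_frame('side')
cv2.imwrite('pics/c6.png',crop(s,(283,225),64,60,9))"
```

```text
t 11.55 pos [0.5378 0.1047 0.1412] psi 41.9 tz [ 0.004  0.001 -1.   ] F [ 0.19 -1.25  0.79] M [-0.355 -0.104  0.069] w 0.229
```

View pics/c6.png

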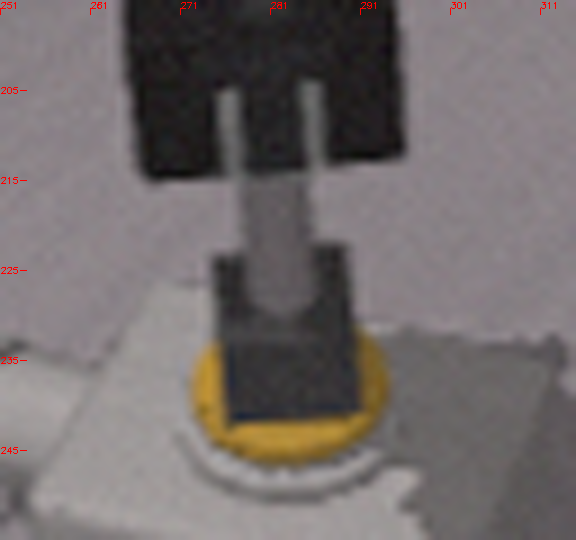

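The key has turned with the tool and is still seated. Continuing.

>>> carry_out --pt "0 -0.0002 0.0004 0 0 0 0" --pt "0 -0.0002 0.0004 0 0 0 0.08" --pt "0 -0.0002 0.0004 0 0 0 0.16" --pt "0 -0.0002 0.0004 0 0 0 0.24" --pt "0 -0.0002 0.0004 0 0 0 0.32" --pt "0 -0.0002 0.0004 0 0 0 0.4" --pt "0 -0.0002 0.0004 0 0 0 0.4" --pt "0 -0.0002 0.0004 0 0 0 0.4"

```text
time: 12.27
tool_pos: [0.5377, 0.1046, 0.1412]
tool_rot: [-0.0, 0.965, 0.262, 0.002]
contact_force: [0.1, -0.7, 0.8]
gripper_width: 0.229
```

```bash
python3 -c "
from h import *
show()"
```

```text
t 12.27 pos [0.5377 0.1046 0.1412] psi 30.43 tz [ 0.004  0.001 -1.   ] F [ 0.05 -0.74  0.76] M [-0.214 -0.073  0.081] w 0.229
```

>>> carry_out --pt "0 0 0 0 0 0 0.08" --pt "0 0 0 0 0 0 0.16" --pt "0 0 0 0 0 0 0.24" --pt "0 0 0 0 0 0 0.32" --pt "0 0 0 0 0 0 0.4" --pt "0 0 0 0 0 0 0.4" --pt "0 0 0 0 0 0 0.4"

```text
time: 12.85
tool_pos: [0.5377, 0.1046, 0.1412]
tool_rot: [-0.0, 0.986, 0.165, 0.002]
contact_force: [-0.0, -0.1, 0.8]
gripper_width: 0.224
```

```bash
python3 -c "
from h import *
show()"
```

```text
t 12.85 pos [0.5377 0.1046 0.1412] psi 18.99 tz [ 0.004  0.001 -1.   ] F [-0.04 -0.06  0.82] M [-0.103 -0.076  0.039] w 0.224
```

>>> carry_out --pt "0 0 0 0 0 0 0.06" --pt "0 0 0 0 0 0 0.12" --pt "0 0 0 0 0 0 0.18" --pt "0 0 0 0 0 0 0.24" --pt "0 0 0 0 0 0 0.24" --pt "0 0 0 0 0 0 0.24"

```text
time: 13.35
tool_pos: [0.5377, 0.1046, 0.1412]
tool_rot: [-0.0, 0.994, 0.105, 0.002]
contact_force: [0.7, -0.2, 0.1]
gripper_width: 0.225
```

```bash
python3 -c "
from h import *
show()"
```

```text
t 13.35 pos [0.5377 0.1046 0.1412] psi 12.11 tz [ 0.004  0.001 -1.   ] F [ 0.75 -0.23  0.13] M [-0.049 -0.034  0.127] w 0.225
```

>>> carry_out --pt "0 0 0 0 0 0 0.04" --pt "0 0 0 0 0 0 0.08" --pt "0 0 0 0 0 0 0.12" --pt "0 0 0 0 0 0 0.12" --pt "0 0 0 0 0 0 0.12"

```text
time: 13.77
tool_pos: [0.5377, 0.1046, 0.1412]
tool_rot: [-0.0, 0.997, 0.075, 0.002]
contact_force: [-0.2, 0.3, -0.2]
gripper_width: 0.23
```

```bash
python3 -c "
from h import *
show()"
```

```text
t 13.77 pos [0.5377 0.1046 0.1412] psi 8.59 tz [ 0.004  0.001 -1.   ] F [-0.24  0.35 -0.18] M [ 0.107 -0.07   0.079] w 0.23
```

>>> carry_out --pt "0 0 0 0 0 0 0.035" --pt "0 0 0 0 0 0 0.07" --pt "0 0 0 0 0 0 0.07" --pt "0 0 0 0 0 0 0.07"

```text
time: 14.1
tool_pos: [0.5377, 0.1046, 0.1412]
tool_rot: [-0.0, 0.998, 0.057, 0.002]
contact_force: [-0.1, 1.5, -0.8]
gripper_width: 0.229
```

```bash
python3 -c "
from h import *
show()"
```

```text
t 14.1 pos [0.5377 0.1046 0.1412] psi 6.57 tz [ 0.004  0.001 -1.   ] F [-0.11  1.49 -0.84] M [ 0.19  -0.017  0.18 ] w 0.229
```

>>> carry_out --pt "0 0 0 0 0 0 0.035" --pt "0 0 0 0 0 0 0.07" --pt "0 0 0 0 0 0 0.07" --pt "0 0 0 0 0 0 0.07"

```text
time: 14.43
tool_pos: [0.5377, 0.1045, 0.1412]
tool_rot: [-0.0, 0.999, 0.04, 0.002]
contact_force: [-0.5, 0.1, -0.6]
gripper_width: 0.23
```

```bash
python3 -c "
from h import *
show()"
```

```text
t 14.43 pos [0.5377 0.1045 0.1412] psi 4.57 tz [ 0.004  0.001 -1.   ] F [-0.54  0.14 -0.6 ] M [ 0.319 -0.052  0.095] w 0.23
```

>>> carry_out --pt "0 0 -0.0008 0 0 0 0.035" --pt "0 0 -0.0008 0 0 0 0.07" --pt "0 0 -0.0008 0 0 0 0.07" --pt "0 0 -0.0008 0 0 0 0.07"

```text
time: 14.77
tool_pos: [0.5377, 0.1047, 0.1412]
tool_rot: [-0.0, 1.0, 0.022, 0.002]
contact_force: [-0.4, 0.7, -1.2]
gripper_width: 0.227
```

```bash
python3 -c "
from h import *
show()"
```

```text
t 14.77 pos [0.5377 0.1047 0.1412] psi 2.56 tz [ 0.004  0.    -1.   ] F [-0.4   0.67 -1.22] M [ 0.075 -0.026  0.066] w 0.227
```

>>> carry_out --pt "0 0 0 0 0 0 0.025" --pt "0 0 0 0 0 0 0.05" --pt "0 0 0 0 0 0 0.05" --pt "0 0 0 0 0 0 0.05"

```text
time: 15.1
tool_pos: [0.5377, 0.1047, 0.1412]
tool_rot: [-0.0, 1.0, 0.01, 0.002]
contact_force: [-0.5, 0.3, -1.3]
gripper_width: 0.225
```

```bash
python3 -c "
from h import *
show()"
```

```text
t 15.1 pos [0.5377 0.1047 0.1412] psi 1.13 tz [ 0.004  0.    -1.   ] F [-0.49  0.34 -1.3 ] M [ 0.046 -0.039  0.158] w 0.225
```

>>> carry_out --pt "0 0 0 0 0 0 0.025" --pt "0 0 0 0 0 0 0.05" --pt "0 0 0 0 0 0 0.05" --pt "0 0 0 0 0 0 0.05"

```text
time: 15.43
tool_pos: [0.5377, 0.1047, 0.1412]
tool_rot: [-0.0, 1.0, -0.003, 0.002]
contact_force: [0.8, 0.9, -1.1]
gripper_width: 0.226
```

```bash
python3 -c "
from h import *
show()"
```

```text
t 15.43 pos [0.5377 0.1047 0.1412] psi -0.3 tz [ 0.004  0.    -1.   ] F [ 0.78  0.92 -1.07] M [-0.104 -0.062  0.131] w 0.226
```

>>> carry_out --pt "0 0 0 0 0 0 0.025" --pt "0 0 0 0 0 0 0.05" --pt "0 0 0 0 0 0 0.05" --pt "0 0 0 0 0 0 0.05"

```text
time: 15.77
tool_pos: [0.5377, 0.1047, 0.1412]
tool_rot: [-0.0, 1.0, -0.015, 0.002]
contact_force: [0.5, -0.1, -2.1]
gripper_width: 0.221
```

```bash
python3 -c "
from h import *
show()"
```

```text
t 15.77 pos [0.5377 0.1047 0.1412] psi -1.74 tz [ 0.004  0.001 -1.   ] F [ 0.45 -0.06 -2.07] M [-0.014  0.023  0.109] w 0.221
```

>>> carry_out --pt "0 0 0 0 0 0 0.025" --pt "0 0 0 0 0 0 0.05" --pt "0 0 0 0 0 0 0.05" --pt "0 0 0 0 0 0 0.05"

```text
time: 16.1
tool_pos: [0.5377, 0.1047, 0.1412]
tool_rot: [-0.0, 1.0, -0.028, 0.002]
contact_force: [-0.9, -0.2, -2.4]
gripper_width: 0.227
```

```bash
python3 -c "
from h import *
show()"
```

```text
t 16.1 pos [0.5377 0.1047 0.1412] psi -3.17 tz [ 0.004  0.001 -1.   ] F [-0.85 -0.17 -2.44] M [-0.066 -0.004  0.103] w 0.227
```

>>> carry_out --pt "0 0 0 0 0 0 0.025" --pt "0 0 0 0 0 0 0.05" --pt "0 0 0 0 0 0 0.05" --pt "0 0 0 0 0 0 0.05"

```text
time: 16.43
tool_pos: [0.5377, 0.1048, 0.1413]
tool_rot: [-0.0, 0.999, -0.04, 0.002]
contact_force: [-0.7, 0.6, 0.0]
gripper_width: 0.229
```

```bash
python3 -c "
from h import *
show()"
```

```text
t 16.43 pos [0.5377 0.1048 0.1413] psi -4.59 tz [ 0.004  0.001 -1.   ] F [-0.69  0.56  0.04] M [-0.031 -0.037  0.209] w 0.229
```

>>> carry_out --pt "0 0 0 0 0 0 0.025" --pt "0 0 0 0 0 0 0.025" --pt "0 0 0 0 0 0 0.025"

```text
time: 16.68
tool_pos: [0.5377, 0.1048, 0.1413]
tool_rot: [-0.0, 0.999, -0.046, 0.002]
contact_force: [-0.1, -0.2, -2.6]
gripper_width: 0.231
```

```bash
python3 -c "
from h import *
show()"
```

```text
t 16.68 pos [0.5377 0.1048 0.1413] psi -5.3 tz [ 0.004  0.001 -1.   ] F [-0.09 -0.16 -2.63] M [-0.06   0.009  0.242] w 0.231
```

>>> carry_out --pt "0 0 0 0 0 0 0.0" --pt "0 0 0 0 0 0 0.0"

```text
time: 16.85
tool_pos: [0.5377, 0.1048, 0.1413]
tool_rot: [-0.0, 0.999, -0.046, 0.002]
contact_force: [-0.1, -0.3, -2.9]
gripper_width: 0.226
```

```bash
python3 -c "
from h import *
show()"
```

```text
t 16.85 pos [0.5377 0.1048 0.1413] psi -5.31 tz [ 0.004  0.001 -1.   ] F [-0.14 -0.3  -2.93] M [-0.022  0.033  0.321] w 0.226
```

>>> carry_out --pt "0 0 0 0 0 0 0.015" --pt "0 0 0 0 0 0 0.025" --pt "0 0 0 0 0 0 0.025"

```text
time: 17.1
tool_pos: [0.5377, 0.1048, 0.1413]
tool_rot: [-0.0, 0.999, -0.053, 0.002]
contact_force: [0.3, -0.8, -3.4]
gripper_width: 0.226
```

```bash
python3 -c "
from h import *
show()"
```

```text
t 17.1 pos [0.5377 0.1048 0.1413] psi -6.04 tz [ 0.004  0.001 -1.   ] F [ 0.34 -0.8  -3.4 ] M [-0.012  0.073  0.364] w 0.226
```

>>> carry_out --pt "0 0 0 0 0 0 0.0" --pt "0 0 0 0 0 0 0.0"

```text
time: 17.27
tool_pos: [0.5377, 0.1048, 0.1413]
tool_rot: [-0.0, 0.999, -0.053, 0.002]
contact_force: [-0.3, 0.7, -3.0]
gripper_width: 0.226
```

```bash
python3 -c "
from h import *
show()"
```

```text
t 17.27 pos [0.5377 0.1048 0.1413] psi -6.02 tz [ 0.004  0.001 -1.   ] F [-0.26  0.71 -3.  ] M [-0.021  0.058  0.319] w 0.226
```

>>> carry_out --pt "0 0 0 0 0 0 0.012" --pt "0 0 0 0 0 0 0.022" --pt "0 0 0 0 0 0 0.022"

```text
time: 17.52
tool_pos: [0.5377, 0.1048, 0.1413]
tool_rot: [-0.0, 0.998, -0.058, 0.002]
contact_force: [-0.3, 0.3, -2.1]
gripper_width: 0.224
```

```bash
python3 -c "
from h import *
show()"
```

```text
t 17.52 pos [0.5377 0.1048 0.1413] psi -6.66 tz [ 0.004  0.001 -1.   ] F [-0.33  0.26 -2.1 ] M [-0.026  0.02   0.425] w 0.224
```

>>> carry_out --pt "0 0 0 0 0 0 0.0" --pt "0 0 0 0 0 0 0.0"

```text
time: 17.68
tool_pos: [0.5377, 0.1048, 0.1413]
tool_rot: [-0.0, 0.998, -0.058, 0.002]
contact_force: [-0.6, 0.5, -2.5]
gripper_width: 0.225
```

```bash
python3 -c "
from h import *
show()"
```

```text
t 17.68 pos [0.5377 0.1048 0.1413] psi -6.65 tz [ 0.004  0.001 -1.   ] F [-0.58  0.55 -2.55] M [-0.03   0.022  0.457] w 0.225
```

Snug at about 0.44 N m. I'll back off 5° into the socket's play and then lift straight up.

>>> carry_out --pt "0 0 0 0 0 0 -0.06" --pt "0 0 0 0 0 0 -0.12" --pt "0 0 0 0 0 0 -0.18" --pt "0 0 0 0 0 0 -0.18"

```text
time: 18.02
tool_pos: [0.5378, 0.1048, 0.1413]
tool_rot: [-0.0, 1.0, -0.013, 0.002]
contact_force: [-0.3, 0.1, -2.1]
gripper_width: 0.226
```

```bash
python3 -c "
from h import *
show()"
```

```text
t 18.02 pos [0.5378 0.1048 0.1413] psi -1.54 tz [ 0.004  0.001 -1.   ] F [-0.27  0.11 -2.09] M [0.019 0.004 0.024] w 0.226
```

>>> carry_out --pt "0 0 0 -0.005 0 0 0" --pt "0 0 0 -0.01 0 0 0" --pt "0 0 0 -0.015 0 0 0" --pt "0 0 0 -0.02 0 0 0"

```text
time: 18.35
tool_pos: [0.5378, 0.1048, 0.1497]
tool_rot: [-0.0, 1.0, -0.013, 0.002]
contact_force: [0.4, -0.6, -2.8]
gripper_width: 0.232
```

```bash
python3 -c "
from h import *
show()"
```

```text
t 18.35 pos [0.5378 0.1048 0.1497] psi -1.53 tz [ 0.004  0.001 -1.   ] F [ 0.35 -0.61 -2.85] M [ 0.037 -0.017  0.009] w 0.232
```

Clean release. Lifting to travel height.

>>> carry_out --pt "0 0 0 -0.02 0 0 0" --pt "0 0 0 -0.04 0 0 0" --pt "0 0 0 -0.06 0 0 0" --pt "0 0 0 -0.09 0 0 0" --pt "0 0 0 -0.12 0 0 0" --pt "0 0 0 -0.14 0 0 0" --pt "0 0 0 -0.14 0 0 0"

```text
time: 18.93
tool_pos: [0.5391, 0.1048, 0.2089]
tool_rot: [-0.001, 1.0, -0.013, 0.005]
contact_force: [0.7, -0.4, -1.9]
gripper_width: 0.223
```

```bash
python3 -c "
from h import *
show();plan((.499,-.158,.205),.4)"
```

```text
t 18.93 pos [0.5391 0.1048 0.2089] psi -1.5 tz [ 0.009  0.001 -1.   ] F [ 0.68 -0.44 -1.88] M [ 0.063 -0.047  0.022] w 0.223
shift [-0.0832  0.6595  0.0083] turn [ 0.0016 -0.0189 -0.8523]
```

>>> carry_out --pt "0 -0.008 0.06 0 0 0 -0.08" --pt "0 -0.018 0.145 0 0 0 -0.2" --pt "0 -0.03 0.235 0 0 0 -0.32" --pt "0 -0.041 0.325 0 0 0 -0.44" --pt "0 -0.052 0.415 0 0 0 -0.56" --pt "0 -0.063 0.505 0 0 0 -0.68" --pt "0 -0.075 0.595 0.004 0 0 -0.8" --pt "0 -0.084 0.66 0.008 0 -0.018 -0.85"

```text
time: 19.6
tool_pos: [0.496, -0.161, 0.2018]
tool_rot: [0.0, 0.98, 0.198, -0.003]
contact_force: [-0.6, -0.4, -2.7]
gripper_width: 0.227
```

>>> carry_out --pt "0 0 0 0.05 0 0 0" --pt "0 0 0 0.1 0 0 0" --pt "0 0 0 0.13 0 0 0" --pt "0 0 0 0.13 0 0 0" --pt "0 0 0 0.13 0 0 0"

```text
time: 20.02
tool_pos: [0.4962, -0.1578, 0.1489]
tool_rot: [-0.001, 0.98, 0.198, -0.003]
contact_force: [0.3, -0.2, -1.7]
gripper_width: 0.222
```

```bash
python3 -c "
from h import *
show();plan((.4985,-.158,.115),.4)
s=manip.grab_frame('side')
cv2.imwrite('pics/c7.png',np.hstack([crop(s,(358,188),50,60,8),crop(s,(283,236),50,60,8)]))"
```

```text
t 20.02 pos [ 0.4962 -0.1578  0.1489] psi 22.88 tz [-0.007 -0.    -1.   ] F [ 0.3  -0.24 -1.69] M [ 0.003  0.001 -0.003] w 0.222
shift [0.0057 0.0029 0.0848] turn [-0.0053  0.0129 -0.0014]
```

View pics/c7.png

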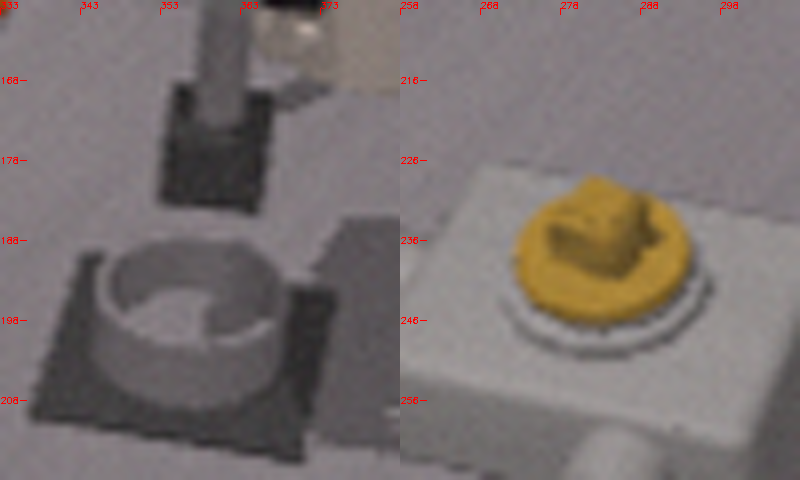

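The crop shows the cup rim centred near (356.6,194), the socket's lower front edge from (352.8,183.4) to (365.3,184.6), and the plug's head turned. I'll compute the lateral error.

```bash
python3 - <<'E'
from h import *
print("cup",unproj("side",(356.2,193.6),.030))
c=unproj("side",(356.2,193.6),.030);a=np.linspace(0,6.28,100)
q=proj("side",np.c_[c[0]+.032*np.cos(a),c[1]+.032*np.sin(a),0*a+.03]);print(q.min(0)+.43,q.max(0)+.43,"obs 344.7 187.5 / 368.5 ~201")
z=.1489-.0742
def res(p):
    y=np.radians(22.9);P=[[p[0]+i*.01625*np.cos(y)-j*.01625*np.sin(y),p[1]+i*.01625*np.sin(y)+j*.01625*np.cos(y),z] for i,j in((1,1),(-1,1))]
    P=proj("side",P);P=P[np.argsort(P[:,0])];return (P-np.array([[352.32,182.97],[364.82,184.17]])).ravel()
r=least_squares(res,[.498,-.158]);print("socket",r.x.round(4),r.fun.round(1))
plan((.4985,-.158,.115),.4)
E
```

```text
cup [ 0.50214916 -0.15578204  0.03      ]
[344.45024859 186.77932538] [368.87061079 201.6712128 ] obs 344.7 187.5 / 368.5 ~201
socket [ 0.4979 -0.158 ] [-0.2 -0.1  0.2  0.1]
shift [0.0039 0.0011 0.0882] turn [-0.0014  0.0095 -0.0012]
```

>>> carry_out --pt "0 0.01 0 0.02 0 0.01 0" --pt "0 0.01 0 0.05 0 0.01 0" --pt "0 0.01 0 0.08 0 0.01 0" --pt "0 0.01 0 0.105 0 0.01 0" --pt "0 0.01 0 0.125 0 0.01 0" --pt "0 0.01 0 0.145 0 0.01 0" --pt "0 0.01 0 0.16 0 0.01 0" --pt "0 0.01 0 0.16 0 0.01 0"

```text
time: 20.73
tool_pos: [0.499, -0.1564, 0.0838]
tool_rot: [-0.001, 0.98, 0.198, -0.001]
contact_force: [0.4, -0.6, -3.1]
gripper_width: 0.221
```

```bash
python3 -c "
from h import *
show()"
```

```text
t 20.73 pos [ 0.499  -0.1564  0.0838] psi 22.84 tz [-0.003  0.002 -1.   ] F [ 0.44 -0.6  -3.1 ] M [-0.019  0.055  0.017] w 0.221
```

>>> carry_out --pt "0 0 0 0.003 0 0 0" --pt "0 0 0 0.006 0 0 0" --pt "0 0 0 0.007 0 0 0" --pt "0 0 0 0.007 0 0 0"

```text
time: 21.07
tool_pos: [0.5004, -0.157, 0.0834]
tool_rot: [-0.0, 0.98, 0.198, 0.0]
contact_force: [-0.3, -0.2, -3.0]
gripper_width: 0.227
```

```bash
python3 -c "
from h import *
show()"
```

```text
t 21.07 pos [ 0.5004 -0.157   0.0834] psi 22.85 tz [ 0.     0.001 -1.   ] F [-0.26 -0.19 -2.97] M [ 0.018 -0.022 -0.036] w 0.227
```

>>> carry_out --pt "0 0 0 0.0015 0 0 0" --pt "0 0 0 0.0015 0 0 0" --pt "0 0 0 0.0015 0 0 0"

```text
time: 21.32
tool_pos: [0.5002, -0.1569, 0.0825]
tool_rot: [-0.0, 0.98, 0.198, -0.0]
contact_force: [0.2, 0.1, -2.2]
gripper_width: 0.226
```

```bash
python3 -c "
from h import *
show()"
```

```text
t 21.32 pos [ 0.5002 -0.1569  0.0825] psi 22.85 tz [-0.     0.001 -1.   ] F [ 0.18  0.11 -2.16] M [-0.004 -0.018 -0.013] w 0.226
```

>>> carry_out --pt "0 0 0 0.0025 0 0 0" --pt "0 0 0 0.004 0 0 0" --pt "0 0 0 0.004 0 0 0"

```text
time: 21.57
tool_pos: [0.5, -0.1568, 0.0806]
tool_rot: [-0.001, 0.98, 0.198, -0.0]
contact_force: [-0.0, 0.8, -2.5]
gripper_width: 0.226
```

```bash
python3 -c "
from h import *
show()"
```

```text
t 21.57 pos [ 0.5    -0.1568  0.0806] psi 22.85 tz [-0.001  0.001 -1.   ] F [-0.03  0.78 -2.49] M [-0.076 -0.001  0.001] w 0.226
```

>>> carry_out --pt "0 0 0 0.0012 0 0 0" --pt "0 0 0 0.0012 0 0 0" --pt "0 0 0 0.0012 0 0 0"

```text
time: 21.82
tool_pos: [0.5002, -0.1569, 0.0803]
tool_rot: [-0.0, 0.98, 0.198, -0.0]
contact_force: [-0.1, 0.3, -2.6]
gripper_width: 0.229
```

```bash
python3 -c "
from h import *
show()"
```

```text
t 21.82 pos [ 0.5002 -0.1569  0.0803] psi 22.85 tz [-0.     0.001 -1.   ] F [-0.12  0.26 -2.63] M [-0.008  0.022 -0.003] w 0.229
```

>>> carry_out --pt "0 0 0 0.001 0 0 0" --pt "0 0 0 0.001 0 0 0" --pt "0 0 0 0.001 0 0 0"

```text
time: 22.07
tool_pos: [0.5003, -0.1569, 0.0803]
tool_rot: [-0.0, 0.98, 0.198, -0.0]
contact_force: [-1.0, -0.2, 0.9]
gripper_width: 0.223
```

>>> carry_out --pt "0 0 0 0.001 0 0 0" --pt "0 0 0 0.001 0 0 0" --pt "0 0 0 0.001 0 0 0"

```text
time: 22.32
tool_pos: [0.5003, -0.1569, 0.0803]
tool_rot: [-0.0, 0.98, 0.198, -0.0]
contact_force: [-3.5, 1.2, 6.1]
gripper_width: 0.226
```

```bash
python3 -c "
from h import *
show()"
```

```text
t 22.32 pos [ 0.5003 -0.1569  0.0803] psi 22.85 tz [-0.     0.001 -1.   ] F [-3.49  1.18  6.13] M [ 0.335  0.633 -0.018] w 0.226
```

The key is on the cup floor. I'll ease off and open.

>>> carry_out --pt "0 0 0 -0.001 0 0 0" --pt "0.3 0 0 -0.001 0 0 0" --pt "0.5 0 0 -0.001 0 0 0" --pt "0.8 0 0 -0.001 0 0 0" --pt "1 0 0 -0.001 0 0 0" --pt "1 0 0 -0.001 0 0 0" --pt "1 0 0 -0.001 0 0 0" --pt "1 0 0 -0.001 0 0 0"

```text
time: 22.98
tool_pos: [0.5001, -0.1569, 0.0798]
tool_rot: [-0.0, 0.98, 0.198, -0.0]
contact_force: [0.5, 0.2, -0.7]
gripper_width: 0.998
```

>>> carry_out --pt "1 0 0 0 0 0 0" --pt "1 0 0 -0.02 0 0 0" --pt "1 0 0 -0.06 0 0 0" --pt "1 0 0 -0.12 0 0 0" --pt "1 0 0 -0.2 0 0 0" --pt "1 0 0 -0.28 0 0 0" --pt "1 0 0 -0.35 0 0 0" --pt "1 0 0 -0.35 0 0 0"

```text
time: 23.65
tool_pos: [0.5035, -0.1585, 0.2285]
tool_rot: [0.004, 0.98, 0.198, 0.005]
contact_force: [0.9, -0.4, 0.5]
gripper_width: 1.0
```

```bash
python3 -c "
from h import *
show()
s=manip.grab_frame('side')
cv2.imwrite('pics/c8.png',cv2.resize(s[:,:,::-1],(800,500),interpolation=cv2.INTER_CUBIC))"
```

```text
t 23.65 pos [ 0.5035 -0.1585  0.2285] psi 22.86 tz [ 0.012 -0.005 -1.   ] F [ 0.92 -0.43  0.54] M [ 0.006 -0.004 -0.013] w 1.0
```

View pics/c8.png

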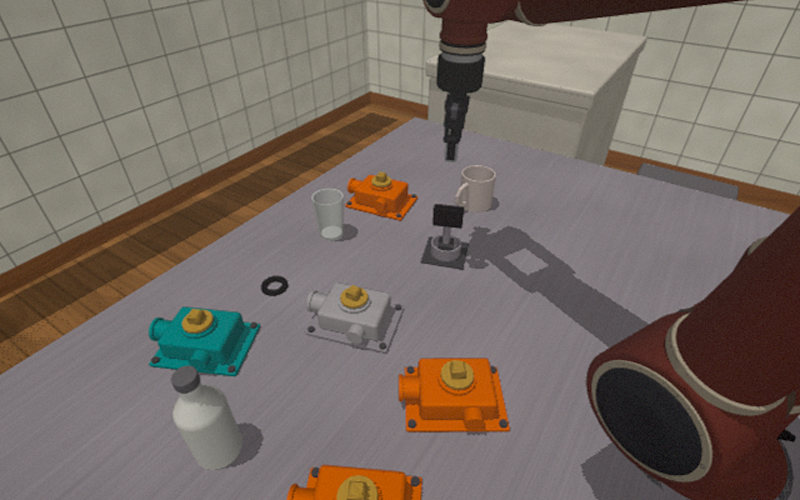

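The key stands upright in its stand at (447,232), the plug is in place, and the bystanders sit where they were in the first picture. Handing in.

```bash
python3 -c "
from plant import manip
print(manip.job_done())"
```

```text
the job is handed in; nothing more can be done
None
```

The drain plug is turned home and snug, and the socket key is back upright in its stand. I handed the job in at about 24 s of robot time.

- **Seating:** I set the key over the grey block's plug. It dropped the full 16 mm onto the head, with at most about 7 N of vertical contact force.
- **Turning:** I turned clockwise until the torque rose from about 0.1 N m of drag to about 0.44 N m, inside the snug range. Backing off 5° took the torque to almost zero, and the socket then came off cleanly.
- **Last checks:** The final picture shows the key upright in the cup, the plug in place and every bystander where it started. The arm was clear of everything, with about 1 N of residual force reading.
- **Disagreements:**
  - The two cameras differed by about 4 mm in x on the plug and about 3 mm on the key. I settled this with fits in the side camera alone and by feel.
  - The key turned about 83° in total, slightly more than the roughly 74° of plug travel plus play, so my starting head angle of 76° was probably a few degrees high.
- **Not checked:** I did not measure the plug's final angle separately. That it is home rests on the torque rise.

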